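Stop the vial stirrer and put the tall vial back in its rack

TASK

The pigment in the tall vial is stirred enough: first switch the stirrer off by turning its speed dial back (counterclockwise) until it clicks into off, and then lift the tall vial out of the stirrer and stand it back in the free hole of the wooden rack, all the way to the bottom. It is glass, so keep it upright and set it down rather than dropping it, and leave the other vials and everything else on the bench where they are.

Things in the scene. Friction and masses are not known exactly. Their poses are not given: they have to be found in the camera images.
- tall_vial: The tall amber glass vial standing in the stirrer, the only tall one there: 28 mm outside diameter (glass, up to 72 mm), black screw cap 24 mm in diameter over the top 16 mm, 95 mm tall over the cap, about 60 g, round all the way. Origin: centre of its underside; z runs up through the cap.
- stirrer: Three-place magnetic vial stirrer fixed to the bench, 150 mm deep (its x) by 250 mm wide (its y). Origin: centre of its underside, z up. The vials stand on its steel plate, at z = 60 mm. A control pod with the dial is at its -y end (y from -125 to -42 mm), its flat top at z = 92 mm.
- holder (a point): Top centre of the stirrer's black holder block: 64 mm (stirrer's x) by 160 mm (its y), 20 mm high, on the steel plate, so this point is at stirrer x = 0, y = 40, z = 80 mm. It has a row of three 31 mm through holes at y = -50, 0 and 50 mm from this point, all taken; which vial is in which varies.
- dial (a joint): Stirrer's speed dial, a round black knob on a vertical axis. 0 rad = off (end stop); grows clockwise seen from above, to 1.7. Starts at 1.0 to 1.45. Turned counterclockwise (to off) it moves lightly to about 0.7 rad, stiffens to about 0.05 N m near 0.55, clicks over at 0.3 and its spring draws it home to 0; let go short of the click, it springs back to about 0.67.
- dial_top (a point): Centre of the dial's top face. The knob is 36 mm in diameter (a skirt of 42 mm round the lowest 5 mm) and stands 29 mm above the flat top of the pod, so this point is 121 mm above the bench. A white line on the knob points to a white dot on the pod when it is off.
- rack: Wooden vial rack fixed to the bench, 215 mm long (its x), 64 mm wide (its y), 46 mm high, with one row of four round holes 31 mm in diameter, 36 mm deep, 50 mm apart, at x = -75, -25, 25 and 75 mm, y = 0. Origin: centre of its underside, z up. The hole floors are 10 mm above the origin. Three holes hold tall vials, one is free; which one varies.
- free_place: Thin felt disc (30 mm across, 0.8 mm, to look at only) on the floor of the rack's one free hole. Origin: centre of that hole's floor, 36 mm below the rack's top.
- short_vial1: A short amber vial with black cap in the stirrer, 28 mm diameter, 60 mm tall; to be left where it is. Origin: centre of its underside.
- short_vial2: A short amber vial with black cap in the stirrer, 28 mm diameter, 60 mm tall; to be left where it is. Origin: centre of its underside.
- rack_vial1: A tall amber vial already standing in the rack, same as the one in the stirrer (28 mm diameter, 95 mm tall); to be left where it is. Origin: centre of its underside.
- rack_vial2: A tall amber vial already standing in the rack, same as the one in the stirrer (28 mm diameter, 95 mm tall); to be left where it is. Origin: centre of its underside.
- rack_vial3: A tall amber vial already standing in the rack, same as the one in the stirrer (28 mm diameter, 95 mm tall); to be left where it is. Origin: centre of its underside.
- bowl: Loose black lacquer bowl, 96 mm across, 45 mm high, beyond the gap between stirrer and rack; not to be disturbed. Origin: centre of its underside.
- tub: Loose white lidded tub, 80 mm across, 75 mm high, beyond the rack; not to be disturbed. Origin: centre of its underside.
- brush: Loose flat brush lying beyond the stirrer; not to be disturbed. Origin: on its underside.

How it is judged (in metres and radians):
On the way, in this order (a step that is already met when the one before it is completed fails the run):
1. the speed dial has clicked into off (within 0.12 rad of its stop) while the tall vial still stands in its place in the stirrer (value of joint dial below 0.12 rad and distance of tall_vial from where it was at the start of the episode below 0.012 m), for 0.2 s.
2. the tall vial is lifted clear of the stirrer's holder with the dial off (value of joint dial below 0.12 rad and z of tall_vial in the frame of stirrer above 0.082 m and angle between tall_vial's own z axis and vertical below 0.6 rad), for 0.1 s.
At the end, for the whole second after the job is handed in: dial off (within 0.12 rad of its stop); tall vial at rest in the rack's free hole, underside within 4 mm of the hole floor and 6 mm of the hole axis, within 0.1 rad of upright; the other vials within 15 mm and bowl, tub and brush within 30 mm of where they began (value of joint dial below 0.12 rad and horizontal distance between tall_vial and free_place below 0.006 m and z of tall_vial in the frame of rack between 0.006 and 0.014 m and angle between tall_vial's own z axis and vertical below 0.1 rad and linear speed of tall_vial below 0.02 m/s and not (distance of short_vial1 from where it was at the start of the episode above 0.015 m) and not (distance of short_vial2 from where it was at the start of the episode above 0.015 m) and not (distance of rack_vial1 from where it was at the start of the episode above 0.015 m) and not (distance of rack_vial2 from where it was at the start of the episode above 0.015 m) and not (distance of rack_vial3 from where it was at the start of the episode above 0.015 m) and not (distance of bowl from where it was at the start of the episode above 0.03 m) and not (distance of tub from where it was at the start of the episode above 0.03 m) and not (distance of brush from where it was at the start of the episode above 0.03 m)); the robot touches nothing.
It fails at once if the tall vial is tipped more than 0.6 rad (35 degrees) from upright (angle between tall_vial's own z axis and vertical above 0.6 rad).
It fails at once if the tall vial is dropped: it moves faster than 0.35 m/s with no finger on it (a fall of more than about 6 mm) (linear speed of tall_vial above 0.35 m/s and contact force between tall_vial and the fingers below 0.05 N).
It fails at once if another vial is shifted more than 15 mm from its place (distance of any of short_vial1, short_vial2, rack_vial1, rack_vial2, rack_vial3 from where it was at the start of the episode above 0.015 m).
It fails at once if the bowl, tub or brush is shifted more than 30 mm (distance of any of bowl, tub, brush from where it was at the start of the episode above 0.03 m).
It also fails if it takes over 48 s, if anything falls off the work surface, if the arm or the gripper's body presses on something with over 40 N, if the wrist force passes 120 N, or if a joint passes its speed limit or range.

ROBOT

A 7-joint arm with a two-finger parallel gripper is mounted at the origin on the work surface. World frame = base frame: x ahead of the robot, y to its left, z up, the work surface at z = 0. Lengths are in m, angles in degrees, forces in N, time in s.
With the tool pointing down it reaches from about 0.425 to 0.825 m from the base axis. Payload 3.6 kg.
Tool frame: the origin (TCP) lies midway between the tips of the shut fingers; the grasp point (between the pads) lies 19 mm behind it; z points along the fingers, y is the line along which they close (so a half turn about z gives the same grasp; the last joint's range is limited). The gripper opens to 85 mm and grips with 20 to 120 N. Pads are 22 mm wide; open, the fingers measure 114 mm over their backs; the gripper's body (76 mm by 85 mm) begins 54 mm behind the grasp point. The pads swing forward as they close: fully open they stand 13 mm farther back than shut.
Start: joints at [75.029, 35.231, -0.722, 81.555, 0.464, 63.22, -2.315], TCP at [0.151, -0.632, 0.231] pointing down, gripper open.
Joint ranges: [-178.69, 178.69], [-17.37, 117.87], [-77.05, 75.6], [15.02, 138.74], [-78.02, 258.01], [0.78, 113.62], [-162.83, 162.83]. Speed limits (degrees/s): [159.86, 159.86, 180, 180, 180, 180, 180].

INTERFACE

Orientations are given as [roll, pitch, yaw] about the fixed x, y, z axes, in that order (R = Rz(yaw) Ry(pitch) Rx(roll)).
In Python, from workcell import monitor, viewer, order gives the robot as it stands.
- The arm moves only by the tool drive_tool, never from a script. Its arguments are lists of equal length, an entry for each row: "translation": the shift along the world's x, y, z in units of 0.02 m (1.0 is 0.02 m), a list of three; "angular": the turn, a rotation vector about the world's x, y, z in units of 0.12 rad (1.0 is 0.12 rad), a list of three; "fingers": the opening, from 0 (shut) to 1 (fully open). A call has 1 to 10 rows; each row shifts and turns the commanded pose from where the row before left it; what a row does not reach is not made up. A row lasts 1/12 s, in which the tool goes at most 41.7 mm and 7.16 degrees, less where a joint would pass 70% of its speed; a pose out of reach is approached as far as the arm can. A call with a number of a shift or a turn outside -1 to 1 is refused whole. A call with a gripper value outside its range is refused whole. The fingers move at their own pace and stop on an object; the grip force is fixed at half the most. Time passes only in rows, so rows that do not move let the fingers close. It gives the time, the measured TCP pose, the force, the opening and the grip force at its end, in the units of the state.
- monitor.state(): the state, without advancing time (a new reading comes with each control period).
- viewer.snapshot(name): name is "scene" or "top" or "wrist"; returns (picture, depth): 400x640x3 uint8, red, green, blue; 400x640 float32, m along the optical axis (not along the pixel's ray), 0 where there is no reading.
- viewer.camera_params(name): a dict with "mtx" (3x3 intrinsics, pixels), "k1" (the pictures are not rectified: a ray, as slopes to the right and down, at radius r is drawn at 1 + k1 r^2 times it, then the intrinsics apply), "rvec" (rotation vector, rad) and "tvec" (3), from world to camera coordinates, as OpenCV has them. Camera axes: x right, y down, z forward; pixel columns grow to the right and rows downward; lengths in m; the calibration is good to about 2 mm. A picture is of the moment at which its call begins: read the wrist's pose just before it. camera_params takes no time and is no camera call; for the wrist camera it gives the pose at the moment of the call.
- order.finish_job(): hands the job in; it is judged then, once.
The state is a dict: "time_s": time; "qpos": joint angles; "joint_velocities": joint speeds; "joint_torque": joint torques, N m; "position": TCP position; "orientation": TCP orientation; "ft_force": force on the tool from outside, world axes, zero at the start; "wrist_torque": the same for the moment, N m; "width": opening from 0.0 (shut) to 1.0 (fully open); "finger_force": force on a finger pad.
Only numpy, scipy, OpenCV 4.12 (cv2) and the standard library are available. Lean on these libraries where they do the work, as an engineer would, in place of code of your own. Each camera call takes 0.05 s, during which the arm holds its last target. There are 200 camera calls.

## Working session

There is one attempt and no reset: what is moved stays moved. The work goes in short steps, Python scripts to look and compute and a tool call to move; the robot and the scene stay as the last step left them, time stands still between calls to the robot, and variables do not carry over. Pictures are saved under pics/ and viewed, at most 10 in all, crops included, and the job is handed in when it is done.

Besides the shell and the picture viewer there is one more tool, called after "Emit:" in YAML: its name, and indented under it one key for each argument. drive_tool: Moves the arm, as the interface text tells. Shifts and turns lie within -1 to 1; 1 stands for 0.02 m of shift or 0.12 rad of turn. Its arguments: {"type":"object","properties":{"translation":{"type":"array","items":{"type":"array","items":{"type":"number","minimum":-1,"maximum":1}}},"angular":{"type":"array","items":{"type":"array","items":{"type":"number","minimum":-1,"maximum":1}}},"fingers":{"type":"array","items":{"type":"number"}}},"required":["translation","angular","fingers"]}

```bash
mkdir -p pics
cat > h.py <<'E'
import numpy as np, cv2
from workcell import monitor, viewer, order
def snap(n,f=None):
    p=viewer.camera_params(n); im,d=viewer.snapshot(n)
    if f: cv2.imwrite('pics/'+f,im[:,:,::-1])
    return im,d,p
def cloud(d,p):
    K=np.array(p['mtx']);h,w=d.shape
    u,v=np.meshgrid(np.arange(w),np.arange(h))
    x=(u-K[0,2])/K[0,0];y=(v-K[1,2])/K[1,1];xd,yd=x.copy(),y.copy()
    for _ in range(10):
        s=1+p['k1']*(x*x+y*y);x=xd/s;y=yd/s
    R=cv2.Rodrigues(np.array(p['rvec'],float))[0]
    P=np.stack([x*d,y*d,d],-1)-np.array(p['tvec']).ravel()
    W=P@R; W[d==0]=np.nan
    return W
E
python3 - <<'E'
from h import *
for n in('top','scene'):
    im,d,p=snap(n,n+'1.png');np.savez(n+'1.npz',im=im,W=cloud(d,p))
print(monitor.state())
E
```

```text
{'time_s': 0.1, 'qpos': array([75.02664998, 35.2839536 , -0.72286153, 81.63281044,  0.46476289,
       63.22065571, -2.31461219]), 'joint_velocities': array([-0.07503916, -0.10403011,  0.0282823 , -0.19514101, -0.02555999,
        0.03583851,  0.0927372 ]), 'joint_torque': array([ 4.48309802e-04, -4.70383215e+01,  2.59769205e-01, -1.71570700e+01,
        9.94759816e-03,  5.95385747e-03,  7.81244722e-06]), 'position': array([ 0.15108829, -0.63147757,  0.23024736]), 'orientation': array([-1.79865487e+02,  2.31863943e-03,  1.34592048e+01]), 'ft_force': array([-0.3233355 , -0.06093789, -0.15549314]), 'wrist_torque': array([-0.03167332,  0.03763611, -0.01617448]), 'finger_force': 0.0, 'width': 1.001880129154138}
```

View pics/top1.png

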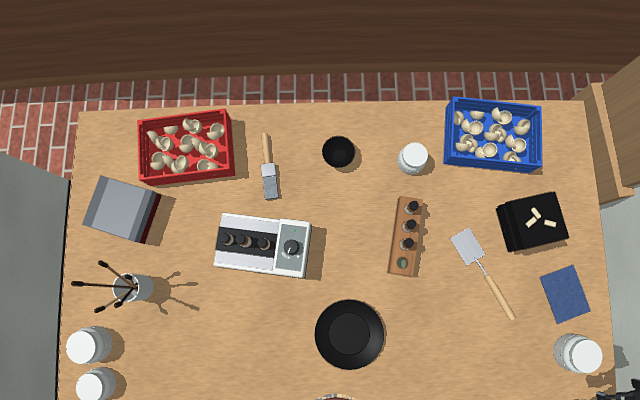

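View pics/scene1.png

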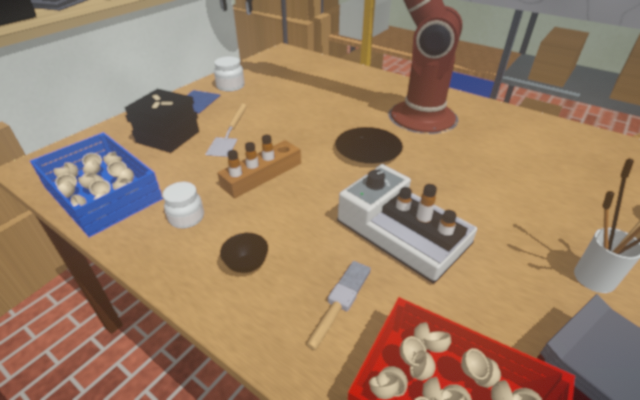

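The top view shows the dial at (291,247), the stirrer's vials at (226..265,242) with the tall one probably in the middle, and the free hole with green felt at (403,263). The scene view confirms the tall vial is in the middle hole and the free hole is at the rack end nearest the robot. Next I'll get metric positions.

Run:
```python
from h import *
z=np.load('top1.npz');W=z['W'];im=z['im'].astype(int)
def reg(u0,u1,v0,v1,z0,z1,extra=None):
    S=W[v0:v1,u0:u1];m=(S[...,2]>z0)&(S[...,2]<z1)
    if extra is not None:m&=extra[v0:v1,u0:u1]
    return S[m]
def rep(n,P):
    r=cv2.minAreaRect(P[:,:2].astype(np.float32)*1000)
    print(n,len(P),P.mean(0).round(4),np.median(P[:,2]).round(4),'rect',np.round(r[0],1),np.round(r[1],1),round(r[2],1))
rep('dialtop',reg(275,308,232,262,.112,.13))
rep('podtop',reg(205,320,205,285,.088,.096))
rep('pod+holder+plate',reg(205,320,205,285,.05,.13))
rep('holder',reg(205,275,215,265,.074,.086))
rep('tallcap',reg(215,275,225,260,.14,.17))
rep('shorts',reg(205,275,225,260,.11,.128))
rep('racktop',reg(380,430,190,285,.041,.051))
for a,b in((195,216),(216,234),(234,252)):rep('rv',reg(395,425,a,b,.097,.115))
g=(im[...,1]>im[...,0]+5)
rep('felt',reg(390,415,252,275,-.01,.03))
rep('feltg',reg(390,415,252,275,-.01,.06,g))
s=np.load('scene1.npz');W=s['W'];im=s['im'].astype(int)
rep('S tallcap',reg(410,445,175,235,.14,.17))
rep('S dial',reg(355,400,160,195,.114,.13))
rep('S rack',reg(210,305,130,195,.041,.051))
rep('S pod',reg(330,420,160,240,.088,.096))
big=cv2.resize(z['im'][190:290,200:430],None,fx=3.4,fy=3.4,interpolation=cv2.INTER_CUBIC)
cv2.imwrite('pics/crop.png',big[:,:,::-1])
```

```text
dialtop 161 [0.5035 0.1091 0.1199] 0.1199 rect [503.1 109.3] [33.6 33.7] 88.7
podtop 1439 [0.5032 0.1136 0.0914] 0.0914 rect [513.2 179.3] [220.6 149.3] 81.8
pod+holder+plate 4940 [0.513  0.1874 0.0783] 0.0796 rect [515.6 192.9] [249.6 150.9] 82.0
holder 1022 [0.52   0.2317 0.0791] 0.0792 rect [521.4 233. ] [163.8  64.7] 82.0
tallcap 84 [0.5211 0.2324 0.1529] 0.1537 rect [521.3 232.8] [23.7 22.8] 24.7
shorts 164 [0.5207 0.2327 0.1189] 0.119 rect [520.9 233.5] [124.   25.4] 81.9
racktop 1230 [ 0.5299 -0.1992  0.0449] 0.0447 rect [ 534.2 -201.1] [ 64.6 216.3] 78.8
rv 70 [ 0.608  -0.2134  0.1033] 0.1031 rect [ 607.5 -213.8] [24.1 21.5] 63.6
rv 73 [ 0.5589 -0.2035  0.1029] 0.1035 rect [ 559.1 -204. ] [23.  22.5] 19.6
rv 74 [ 0.5096 -0.1948  0.1036] 0.1037 rect [ 510.2 -194.9] [23.4 22.4] 43.4
felt 128 [ 0.46   -0.1898  0.0099] 0.0099 rect [ 461.1 -192.8] [71.6 61.9] 89.1
feltg 58 [ 0.4622 -0.1896  0.0096] 0.01 rect [ 462.7 -189.9] [21.4 22.6] 55.9
S tallcap 161 [0.5252 0.235  0.1515] 0.1536 rect [522.1 234.3] [23.9 24.4] 49.6
S dial 184 [0.5062 0.1121 0.1204] 0.121 rect [502.9 111.6] [35.2 37.6] 74.4
S rack 1018 [ 0.5431 -0.1936  0.0461] 0.0462 rect [ 532.9 -200.2] [ 69.5 219.5] 79.0
S pod 1385 [0.5164 0.1197 0.0924] 0.0925 rect [510.5 150.6] [160.5 150.8] 80.8
```

View pics/crop.png

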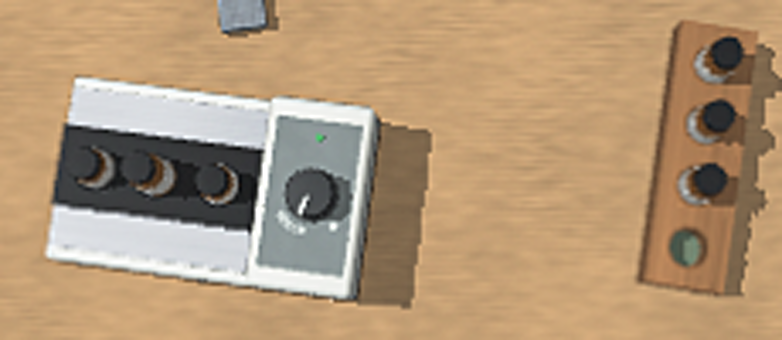

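Emit:
drive_tool:
  translation:
    - [0.8, 1, 0]
    - [0.8, 1, 0]
    - [0.8, 1, 0]
    - [0.8, 1, 0]
    - [0.8, 1, 0]
    - [0.8, 1, 0]
    - [0.8, 1, 0]
    - [0.8, 1, 0]
    - [0.8, 1, 0]
    - [0.8, 1, 0]
  angular:
    - [0, 0, 0.1]
    - [0, 0, 0.1]
    - [0, 0, 0.1]
    - [0, 0, 0.1]
    - [0, 0, 0.1]
    - [0, 0, 0.1]
    - [0, 0, 0.1]
    - [0, 0, 0.1]
    - [0, 0, 0.1]
    - [0, 0, 0.1]
  fingers: [1, 1, 1, 1, 1, 1, 1, 1, 1, 1]

```text
time_s: 0.93
position: [0.3116, -0.4308, 0.2309]
orientation: [-179.9, 0.0, 20.4]
ft_force: [0.5, -0.7, -0.5]
width: 0.996
finger_force: 0.0
```

Emit:
drive_tool:
  translation:
    - [0.8, 1, 0]
    - [0.8, 1, 0]
    - [0.8, 1, 0]
    - [0.8, 1, 0]
    - [0.8, 1, 0]
    - [0.8, 1, 0]
    - [0.8, 1, 0]
    - [0.8, 1, 0]
    - [0.8, 1, 0]
    - [0.8, 1, 0]
  angular:
    - [0, 0, 0.1]
    - [0, 0, 0.1]
    - [0, 0, 0.1]
    - [0, 0, 0.1]
    - [0, 0, 0.1]
    - [0, 0, 0.1]
    - [0, 0, 0.1]
    - [0, 0, 0.1]
    - [0, 0, 0.1]
    - [0, 0, 0.1]
  fingers: [1, 1, 1, 1, 1, 1, 1, 1, 1, 1]

```text
time_s: 1.77
position: [0.4715, -0.231, 0.2309]
orientation: [-180.0, 0.0, 27.2]
ft_force: [-0.0, -0.6, -0.1]
width: 0.997
finger_force: 0.0
```

Emit:
drive_tool:
  translation:
    - [0.1, 1, 0]
    - [0.1, 1, 0]
    - [0.1, 1, 0]
    - [0.1, 1, 0]
    - [0.1, 1, 0]
    - [0.1, 1, 0]
    - [0.1, 1, 0]
    - [0.1, 1, 0]
    - [0.1, 1, 0]
    - [0.1, 1, 0]
  angular:
    - [0, 0, 0.1]
    - [0, 0, 0.1]
    - [0, 0, 0.1]
    - [0, 0, 0.1]
    - [0, 0, 0.1]
    - [0, 0, 0.1]
    - [0, 0, 0.1]
    - [0, 0, 0.1]
    - [0, 0, 0.1]
    - [0, 0, 0.1]
  fingers: [1, 1, 1, 1, 1, 1, 1, 1, 1, 1]

```text
time_s: 2.6
position: [0.4909, -0.0312, 0.231]
orientation: [-180.0, 0.0, 34.1]
ft_force: [-0.1, 0.1, 0.3]
width: 1.003
finger_force: 0.0
```

Emit:
drive_tool:
  translation:
    - [0.1, 1, 0]
    - [0.1, 1, 0]
    - [0.1, 1, 0]
    - [0.1, 1, 0]
    - [0.1, 1, 0]
    - [0.1, 1, 0]
    - [0, 0.5, 0]
    - [0, 0, 0]
    - [0, 0, 0]
  angular:
    - [0, 0, 0.1]
    - [0, 0, 0.1]
    - [0, 0, 0.1]
    - [0, 0, 0.1]
    - [0, 0, 0.1]
    - [0, 0, 0.1]
    - [0, 0, 0.1]
    - [0, 0, 0]
    - [0, 0, 0]
  fingers: [1, 1, 1, 1, 1, 1, 1, 1, 1]

```text
time_s: 3.35
position: [0.5029, 0.0973, 0.231]
orientation: [180.0, 0.1, 38.9]
ft_force: [-0.6, 0.6, -0.5]
width: 1.002
finger_force: 0.0
```

Run:
```python
from h import *
im,d,p=snap('wrist','w1.png');W=cloud(d,p);np.savez('w1.npz',im=im,W=W)
print(-cv2.Rodrigues(np.array(p['rvec'],float))[0].T@np.array(p['tvec']).ravel(), p['mtx'])
for n,c,r,z0,z1 in(('dial',(.503,.1105),.024,.117,.126),('tall',(.5215,.2333),.02,.149,.16)):
    m=(W[...,2]>z0)&(W[...,2]<z1)&(np.hypot(W[...,0]-c[0],W[...,1]-c[1])<r)
    if m.sum()>20:
        P=W[m];print(n,len(P),np.median(P[:,2]),cv2.minEnclosingCircle((P[:,:2]*1000).astype(np.float32)),cv2.minAreaRect((P[:,:2]*1000).astype(np.float32)))
```

```text
[0.56666326 0.14917613 0.37388098] [[304.18381352   0.         316.89475699]
 [  0.         304.18381352 196.90748211]
 [  0.           0.           1.        ]]
dial 1326 0.12126030427175727 ((501.3877868652344, 108.26644134521484), 19.296030044555664) ((501.45318603515625, 108.5851058959961), (37.111228942871094, 36.9658088684082), 85.86750030517578)
tall 1163 0.155319688227975 ((519.44482421875, 231.47532653808594), 12.862836837768555) ((519.3848266601562, 231.39437866210938), (24.185903549194336, 25.0291690826416), 86.09815216064453)
```

View pics/w1.png

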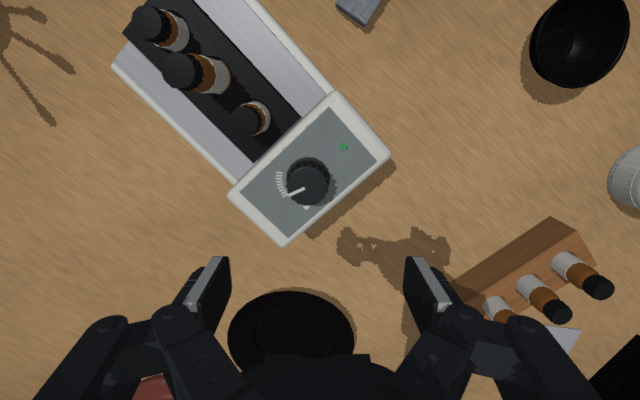

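The wrist view shows the dial at (307,182), its line pointing left-down and the white dot at (306,208). The dial sits at about (0.5025, 0.1095) and the vial at about (0.5205, 0.2325).

Emit:
drive_tool:
  translation:
    - [0, 0.3, -0.8]
    - [0, 0.3, -0.8]
    - [0, 0, -0.9]
    - [0, 0, -0.9]
    - [0, 0, -0.8]
    - [0, 0, -0.7]
    - [0, 0, -0.6]
    - [0, 0, -0.5]
    - [0, 0, -0.5]
    - [0, 0, 0]
  angular:
    - [0, 0, 0]
    - [0, 0, 0]
    - [0, 0, 0]
    - [0, 0, 0]
    - [0, 0, 0]
    - [0, 0, 0]
    - [0, 0, 0]
    - [0, 0, 0]
    - [0, 0, 0]
    - [0, 0, 0]
  fingers: [1, 1, 1, 1, 1, 1, 1, 1, 1, 1]

```text
time_s: 4.23
position: [0.5023, 0.1084, 0.0996]
orientation: [-179.9, 0.2, 38.8]
ft_force: [-0.3, 0.2, -0.0]
width: 1.003
finger_force: 0.0
```

Emit:
drive_tool:
  translation:
    - [0, 0, 0]
    - [0, 0, 0]
    - [0, 0, 0]
    - [0, 0, 0]
    - [0, 0, 0]
    - [0, 0, 0]
    - [0, 0, 0]
    - [0, 0, 0]
  angular:
    - [0, 0, 0]
    - [0, 0, 0]
    - [0, 0, 0]
    - [0, 0, 0]
    - [0, 0, 0]
    - [0, 0, 0]
    - [0, 0, 0]
    - [0, 0, 0]
  fingers: [0.2, 0.2, 0.2, 0.2, 0.2, 0.2, 0.2, 0.2]

```text
time_s: 4.9
position: [0.504, 0.1096, 0.1024]
orientation: [179.9, -0.1, 38.9]
ft_force: [-0.4, -1.6, 5.4]
width: 0.397
finger_force: 59.5
```

Emit:
drive_tool:
  translation:
    - [0, 0, 0.1]
    - [0, 0, 0]
    - [0, 0, 0]
    - [0, 0, 0]
    - [0, 0, 0]
    - [0, 0, 0]
    - [0, 0, 0]
    - [0, 0, 0]
    - [0, 0, 0]
    - [0, 0, 0]
  angular:
    - [0, 0, 0]
    - [0, 0, 0.8]
    - [0, 0, 0.8]
    - [0, 0, 0.8]
    - [0, 0, 0.8]
    - [0, 0, 0.8]
    - [0, 0, 0.8]
    - [0, 0, 0.8]
    - [0, 0, 0.8]
    - [0, 0, 0]
  fingers: [0.2, 0.2, 0.2, 0.2, 0.2, 0.2, 0.2, 0.2, 0.2, 0.2]

```text
time_s: 5.73
position: [0.5028, 0.1102, 0.1025]
orientation: [-179.9, -0.1, 83.0]
ft_force: [1.1, 2.0, -7.5]
width: 0.396
finger_force: 63.1
```

Run:
```python
from h import *
s=monitor.state();print(s['orientation'],s['position'],s['wrist_torque'],s['ft_force'],s['qpos'])
```

```text
[-1.79912877e+02 -6.75751363e-02  8.30036787e+01] [0.50278997 0.11024566 0.10254431] [ 0.30884939 -0.24936348 -0.00360372] [ 1.14521607  1.95492767 -7.5015509 ] [  1.89914491  35.49290826 -25.16170389 111.42457631  23.38812275
  38.14514545 -44.82434254]
```

Emit:
drive_tool:
  translation:
    - [0, 0, -0.05]
    - [0, 0, 0]
    - [0, 0, 0]
    - [0, 0, 0]
    - [0, 0, 0]
    - [0, 0, 0]
  angular:
    - [0, 0, 0.6]
    - [0, 0, 0.6]
    - [0, 0, 0.6]
    - [0, 0, 0.6]
    - [0, 0, 0.6]
    - [0, 0, 0]
  fingers: [0.2, 0.2, 0.2, 0.2, 0.2, 0.2]

```text
time_s: 6.23
position: [0.5021, 0.1099, 0.1025]
orientation: [-179.9, -0.0, 103.4]
ft_force: [-2.0, 1.1, 3.6]
width: 0.394
finger_force: 64.2
```

Run:
```python
from h import *
s=monitor.state();print(s['orientation'],s['position'],s['wrist_torque'],s['ft_force'],s['qpos'])
```

```text
[-1.79863199e+02 -1.84014715e-02  1.03438450e+02] [0.50212546 0.10991367 0.10247913] [0.0389449  0.72133196 0.07003021] [-2.01422582  1.12854366  3.61251381] [  5.50379767  36.58532267 -30.91814155 111.36482835  28.47757571
  39.87155885 -29.38717477]
```

Emit:
drive_tool:
  translation:
    - [0, 0, 0]
    - [0, 0, 0]
    - [0, 0, 0]
    - [0, 0, 0]
  angular:
    - [0, 0, 0.5]
    - [0, 0, 0.5]
    - [0, 0, 0.5]
    - [0, 0, 0]
  fingers: [0.2, 0.2, 0.2, 0.2]

```text
time_s: 6.57
position: [0.5019, 0.1098, 0.1025]
orientation: [-179.8, -0.1, 113.5]
ft_force: [-3.4, 0.7, 4.0]
width: 0.395
finger_force: 64.1
```

Run:
```python
from h import *
s=monitor.state();print(s['orientation'],s['position'],s['wrist_torque'],s['ft_force'],s['qpos'])
```

```text
[-1.79831701e+02 -6.92567199e-02  1.13458335e+02] [0.50192279 0.10981353 0.10247092] [ 0.06617325  0.9702817  -0.945917  ] [-3.35133094  0.74837301  3.99082039] [  7.27033411  37.23174915 -33.76371162 111.31239775  30.83793491
  40.8448438  -21.66314651]
```

The torque jumped to −0.95 N m, so the dial is at its end stop. I'll release it and go up.

Emit:
drive_tool:
  translation:
    - [0, 0, 0]
    - [0, 0, 0]
    - [0, 0, 0]
    - [0, 0, 0]
    - [0, 0, 0]
    - [0, 0, 0.5]
    - [0, 0, 1]
    - [0, 0, 1]
    - [0, 0, 1]
    - [0, 0, 1]
  angular:
    - [0, 0, -0.3]
    - [0, 0, 0]
    - [0, 0, 0]
    - [0, 0, 0]
    - [0, 0, 0]
    - [0, 0, 0]
    - [0, 0, 0]
    - [0, 0, 0]
    - [0, 0, 0]
    - [0, 0, 0]
  fingers: [0.2, 1, 1, 1, 1, 1, 1, 1, 1, 1]

```text
time_s: 7.4
position: [0.5034, 0.11, 0.194]
orientation: [180.0, -0.0, 111.8]
ft_force: [0.7, 0.1, 0.1]
width: 0.998
finger_force: 0.0
```

Emit:
drive_tool:
  translation:
    - [0, 0, 1]
    - [0, 0, 1]
    - [0, 0, 0.5]
    - [0, 0, 0]
  angular:
    - [0, 0, -0.8]
    - [0, 0, -0.8]
    - [0, 0, -0.8]
    - [0, 0, 0]
  fingers: [1, 1, 1, 1]

```text
time_s: 7.73
position: [0.5048, 0.1108, 0.2457]
orientation: [179.6, -0.0, 95.2]
ft_force: [-0.1, -0.7, -0.7]
width: 0.998
finger_force: 0.0
```

Run:
```python
from h import *
im,d,p=snap('wrist','w2.png');W=cloud(d,p)
s=monitor.state();print(s['orientation'],s['position'])
for n,c,r,z0,z1 in(('dial',(.503,.1105),.024,.117,.126),('tall',(.5215,.2333),.02,.149,.16)):
    m=(W[...,2]>z0)&(W[...,2]<z1)&(np.hypot(W[...,0]-c[0],W[...,1]-c[1])<r)
    if m.sum()>20:
        P=W[m];print(n,len(P),np.median(P[:,2]),cv2.minAreaRect((P[:,:2]*1000).astype(np.float32)))
```

```text
[ 1.79786153e+02 -2.61417819e-03  9.53908691e+01] [0.50391852 0.11029859 0.24398317]
dial 1158 0.12119434002339063 ((500.88604736328125, 108.3040771484375), (37.16493606567383, 36.58510208129883), 50.17753982543945)
tall 1044 0.15527458520363596 ((519.1138305664062, 231.77891540527344), (24.669708251953125, 24.474979400634766), 19.566816329956055)
```

View pics/w2.png

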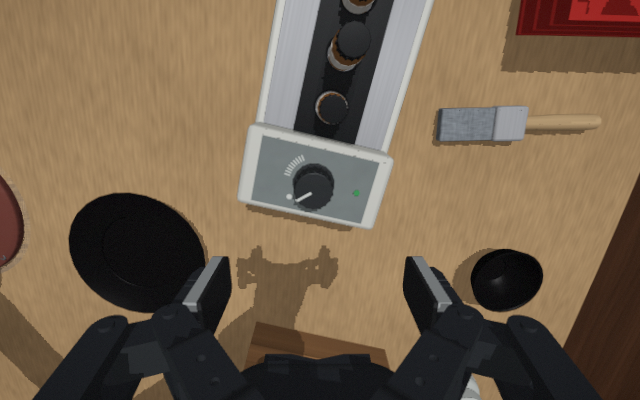

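The line points at the dot (289,197), so the dial is off. The tall vial is at about (0.521, 0.233), and I'm going to it.

Emit:
drive_tool:
  translation:
    - [0.15, 1, 0]
    - [0.15, 1, 0]
    - [0.15, 1, 0]
    - [0.15, 1, 0]
    - [0.15, 1, 0]
    - [0.1, 1, 0]
    - [0, 0.15, 0]
    - [0, 0, 0]
  angular:
    - [0, 0, -0.4]
    - [0, 0, -0.4]
    - [0, 0, -0.4]
    - [0, 0, -0.4]
    - [0, 0, -0.35]
    - [0, 0, 0]
    - [0, 0, 0]
    - [0, 0, 0]
  fingers: [1, 1, 1, 1, 1, 1, 1, 1]

```text
time_s: 8.45
position: [0.5192, 0.234, 0.2413]
orientation: [-179.9, 0.0, 82.2]
ft_force: [0.1, 0.5, -0.2]
width: 1.002
finger_force: 0.0
```

Run:
```python
from h import *
s=monitor.state();print(s['orientation'],s['position'])
```

```text
[-1.79868746e+02  2.70237182e-02  8.21541742e+01] [0.51917304 0.23401722 0.24125119]
```

Emit:
drive_tool:
  translation:
    - [0.1, -0.05, -0.8]
    - [0, 0, -0.8]
    - [0, 0, -0.8]
    - [0, 0, -0.8]
    - [0, 0, -0.8]
    - [0, 0, -0.8]
    - [0, 0, -0.8]
    - [0, 0, -0.6]
    - [0, 0, -0.5]
    - [0, 0, 0]
  angular:
    - [0, 0, 0]
    - [0, 0, 0]
    - [0, 0, 0]
    - [0, 0, 0]
    - [0, 0, 0]
    - [0, 0, 0]
    - [0, 0, 0]
    - [0, 0, 0]
    - [0, 0, 0]
    - [0, 0, 0]
  fingers: [1, 1, 1, 1, 1, 1, 1, 1, 1, 1]

```text
time_s: 9.28
position: [0.5211, 0.2291, 0.1059]
orientation: [-179.8, 0.2, 81.8]
ft_force: [-0.0, -0.4, 0.1]
width: 0.996
finger_force: 0.0
```

Emit:
drive_tool:
  translation:
    - [0, 0, 0]
    - [0, 0, 0]
    - [0, 0, 0]
    - [0, 0, 0]
    - [0, 0, 0]
    - [0, 0, 0]
    - [0, 0, 0]
    - [0, 0, 0]
    - [0, 0, 0]
  angular:
    - [0, 0, 0]
    - [0, 0, 0]
    - [0, 0, 0]
    - [0, 0, 0]
    - [0, 0, 0]
    - [0, 0, 0]
    - [0, 0, 0]
    - [0, 0, 0]
    - [0, 0, 0]
  fingers: [0, 0, 0, 0, 0, 0, 0, 0, 0]

```text
time_s: 10.03
position: [0.5225, 0.2322, 0.1091]
orientation: [179.9, -0.0, 81.9]
ft_force: [-1.4, -0.8, 6.3]
width: 0.302
finger_force: 59.1
```

Emit:
drive_tool:
  translation:
    - [0, 0, 0.3]
    - [0, 0, 0.5]
    - [0, 0, 0.6]
    - [0, 0, 0.6]
    - [0, 0, 0.6]
    - [0, 0, 0.6]
    - [0, 0, 0.6]
    - [0, 0, 0.6]
    - [0, 0, 0.4]
    - [0, 0, 0]
  angular:
    - [0, 0, 0]
    - [0, 0, 0]
    - [0, 0, 0]
    - [0, 0, 0]
    - [0, 0, 0]
    - [0, 0, 0]
    - [0, 0, 0]
    - [0, 0, 0]
    - [0, 0, 0]
    - [0, 0, 0]
  fingers: [0, 0, 0, 0, 0, 0, 0, 0, 0, 0]

```text
time_s: 10.87
position: [0.5232, 0.2326, 0.2064]
orientation: [179.8, -0.1, 81.9]
ft_force: [-0.6, -0.2, -1.8]
width: 0.308
finger_force: 58.9
```

Run:
```python
from h import *
im,d,p=snap('scene','s2.png');W=cloud(d,p)
s=monitor.state();print(s['orientation'],s['position'],s['ft_force'],s['qpos'])
cv2.imwrite('pics/s2c.png',cv2.resize(im[100:280,320:500],None,fx=3,fy=3)[:,:,::-1])
```

```text
[ 1.79906066e+02 -6.67134933e-02  8.18616781e+01] [0.52261597 0.23212334 0.20525242] [ 0.3684632   0.2759229  -1.69425685] [ -6.76523655  32.51626981 -30.75922831  96.39190385  19.30573518
  56.32195615 -52.5140613 ]
```

View pics/s2c.png

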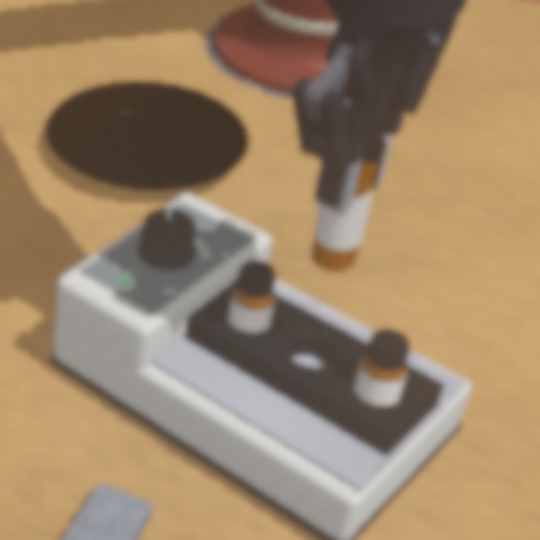

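The vial is held upright above its hole (crop ~(340,220)) and the other vials are undisturbed. I'll carry it to the rack.

Emit:
drive_tool:
  translation:
    - [-0.06, -0.4, 0]
    - [-0.1, -0.7, 0]
    - [-0.13, -0.9, 0]
    - [-0.13, -0.9, 0]
    - [-0.13, -0.9, 0]
    - [-0.13, -0.9, 0]
    - [-0.13, -0.9, 0]
    - [-0.13, -0.9, 0]
    - [-0.13, -0.9, 0]
    - [-0.13, -0.9, 0]
  angular:
    - [0, 0, -0.3]
    - [0, 0, -0.5]
    - [0, 0, -0.6]
    - [0, 0, -0.6]
    - [0, 0, -0.6]
    - [0, 0, -0.6]
    - [0, 0, -0.6]
    - [0, 0, -0.6]
    - [0, 0, -0.6]
    - [0, 0, -0.6]
  fingers: [0, 0, 0, 0, 0, 0, 0, 0, 0, 0]

```text
time_s: 11.75
position: [0.4971, 0.0641, 0.2034]
orientation: [-179.9, 0.1, 43.0]
ft_force: [0.2, 0.0, -0.5]
width: 0.301
finger_force: 58.9
```

Emit:
drive_tool:
  translation:
    - [-0.13, -0.9, 0]
    - [-0.13, -0.9, 0]
    - [-0.13, -0.9, 0]
    - [-0.13, -0.9, 0]
    - [-0.13, -0.9, 0]
    - [-0.13, -0.9, 0]
    - [-0.13, -0.9, 0]
    - [-0.13, -0.9, 0]
    - [-0.13, -0.9, 0]
    - [-0.13, -0.9, 0]
  angular:
    - [0, 0, -0.6]
    - [0, 0, -0.6]
    - [0, 0, -0.6]
    - [0, 0, -0.6]
    - [0, 0, -0.6]
    - [0, 0, -0.6]
    - [0, 0, -0.6]
    - [0, 0, -0.6]
    - [0, 0, -0.6]
    - [0, 0, -0.6]
  fingers: [0, 0, 0, 0, 0, 0, 0, 0, 0, 0]

```text
time_s: 12.58
position: [0.4719, -0.1159, 0.2043]
orientation: [-180.0, -0.0, 1.7]
ft_force: [0.6, 0.2, -1.9]
width: 0.306
finger_force: 59.0
```

Emit:
drive_tool:
  translation:
    - [-0.13, -0.9, 0]
    - [-0.13, -0.9, 0]
    - [-0.13, -0.8, 0]
    - [-0.13, -0.6, 0]
    - [-0.1, -0.4, 0]
    - [0, 0, 0]
    - [0, 0, 0]
    - [0, 0, 0]
  angular:
    - [0, 0, -0.6]
    - [0, 0, -0.6]
    - [0, 0, -0.5]
    - [0, 0, -0.2]
    - [0, 0, 0]
    - [0, 0, 0]
    - [0, 0, 0]
    - [0, 0, 0]
  fingers: [0, 0, 0, 0, 0, 0, 0, 0]

```text
time_s: 13.25
position: [0.4601, -0.1849, 0.2043]
orientation: [-179.9, 0.0, -10.8]
ft_force: [-0.1, -0.2, -0.1]
width: 0.305
finger_force: 59.0
```

Run:
```python
from h import *
im,d,p=snap('scene','s3.png');W=cloud(d,p)
im2,d2,p2=snap('wrist','w3.png')
s=monitor.state();print(s['orientation'],s['position'],s['ft_force'],s['qpos'])
a=cv2.resize(im[90:210,190:310],(480,480))
cv2.imwrite('pics/s3c.png',a[:,:,::-1]); np.savez('s3.npz',W=W,im=im)
W2=cloud(d2,p2)
m=(W2[...,2]>.041)&(W2[...,2]<.051)&(np.hypot(W2[...,0]-.534,W2[...,1]+.2)<.13)
if m.sum()>50:print(m.sum(),cv2.minAreaRect((W2[m][:,:2]*1000).astype(np.float32)))
```

```text
[-1.79948547e+02  6.40024287e-04 -1.08208952e+01] [ 0.46016026 -0.18485466  0.20429517] [ 0.57281182 -0.35539686 -0.60008938] [ 22.75959695  23.59746465  -4.73080927 108.54151186   2.47903074
  47.96679347 -84.0587741 ]
10211 ((521.93798828125, -200.62210083007812), (64.31700897216797, 192.2118682861328), 79.20075225830078)
```

View pics/s3c.png

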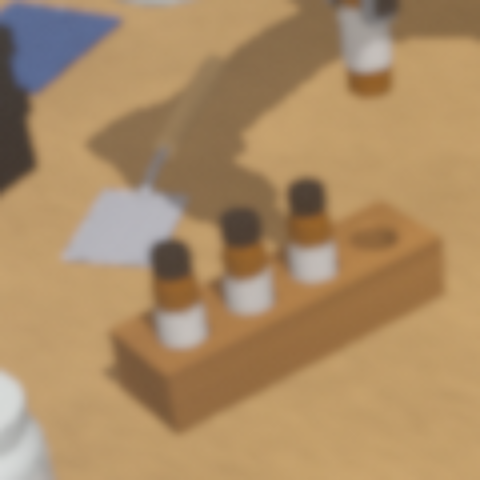

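View pics/w3.png

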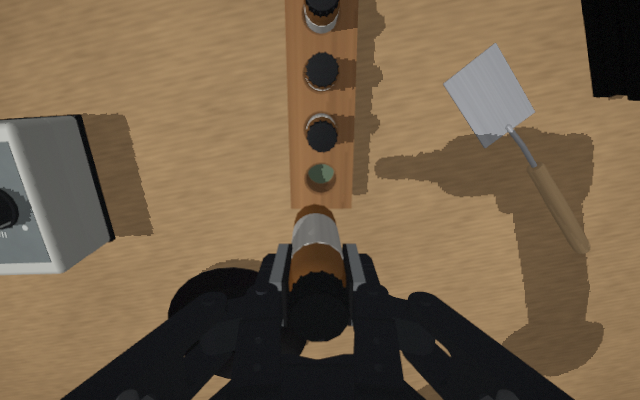

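The scene crop shows the vial upright over the rack, and the wrist view shows the free hole at (320,177) with the vial below it at (317,240). I'll measure the hole rim and the vial from both cameras.

```bash
cat >> h.py <<'E'
def onplane(uv,p,z):
    K=np.array(p['mtx']);q=(np.array(uv,float)-K[:2,2])/[K[0,0],K[1,1]];x=q.copy()
    for _ in range(10): x=q/(1+p['k1']*(x**2).sum(-1,keepdims=True))
    R=cv2.Rodrigues(np.array(p['rvec'],float))[0];t=np.array(p['tvec']).ravel()
    D=np.c_[x,np.ones(len(x))]@R; C=-R.T@t
    return C+D*((z-C[2])/D[:,2])[:,None]
E
python3 - <<'E'
from h import *
im,d,p=snap('wrist');W=cloud(d,p)
# hole rim: pixels over rack not at top level
uv=np.stack(np.meshgrid(np.arange(640),np.arange(400)),-1).reshape(-1,2)
Q=onplane(uv,p,.046).reshape(400,640,3)
m=(np.hypot(Q[...,0]-.461,Q[...,1]+.187)<.024)&(W[...,2]<.041)
n,l,st,c=cv2.connectedComponentsWithStats(m.astype(np.uint8))
for i in range(1,n):
    if st[i,4]>80:
        P=(Q[l==i][:,:2]*1000).astype(np.float32)
        print('hole',st[i,4],P.mean(0),cv2.minAreaRect(P))
# neighbouring vial caps
for c0 in((.6075,-.2138),(.559,-.204),(.510,-.195)):
    m=(W[...,2]>.1)&(W[...,2]<.11)&(np.hypot(W[...,0]-c0[0],W[...,1]-c0[1])<.02)
    if m.sum()>30:print('cap',m.sum(),np.round(cv2.minAreaRect((W[m][:,:2]*1000).astype(np.float32))[0],1))
s=np.load('s3.npz')['W']
for nm,w in(('wrist',W),('scene',s)):
  for a in np.arange(.155,.2,.01):
    m=(w[...,2]>a)&(w[...,2]<a+.01)&(np.hypot(w[...,0]-.46,w[...,1]+.185)<.025)
    P=w[m][:,:2]
    if len(P)<15: continue
    A=np.c_[2*P,np.ones(len(P))]
    from scipy.optimize import least_squares
    f=least_squares(lambda c:np.hypot(*(P-c).T)-.014,[.46,-.185],loss='soft_l1',f_scale=.001)
    print(nm,round(a,3),len(P),f.x.round(4),np.abs(f.fun).mean().round(4))
  m=(np.hypot(w[...,0]-.46,w[...,1]+.185)<.02)&(w[...,2]>.12)
  print('zmin',np.nanpercentile(w[m][:,2],[0,1,3]))
print(monitor.state()['position'])
E
```

```text
hole 637 [ 460.33762 -188.86905] ((459.6163024902344, -188.92428588867188), (29.729726791381836, 28.61315155029297), 79.16117858886719)
cap 321 [ 597.9 -215.1]
cap 905 [ 557.1 -207.2]
cap 706 [ 508.5 -197.9]
wrist 0.155 161 [ 0.4591 -0.1834] 0.0002
wrist 0.165 190 [ 0.4592 -0.1836] 0.0002
wrist 0.175 271 [ 0.4596 -0.184 ] 0.0002
wrist 0.185 321 [ 0.4595 -0.1843] 0.0002
wrist 0.195 373 [ 0.4595 -0.1845] 0.0002
zmin [0.15690768 0.16384605 0.17685109]
scene 0.155 35 [ 0.4592 -0.182 ] 0.0009
scene 0.165 42 [ 0.4598 -0.182 ] 0.0009
scene 0.175 43 [ 0.4601 -0.182 ] 0.0007
scene 0.185 48 [ 0.4603 -0.1822] 0.001
scene 0.195 42 [ 0.4605 -0.1823] 0.001
zmin [0.15666106 0.15783631 0.16099841]
[ 0.46013886 -0.18501023  0.20430465]
```

Emit:
drive_tool:
  translation:
    - [0.03, -0.15, -0.5]
    - [0, 0, -0.7]
    - [0, 0, -0.8]
    - [0, 0, -0.8]
    - [0, 0, -0.8]
    - [0, 0, -0.7]
    - [0, 0, -0.5]
    - [0, 0, 0]
    - [0, 0, 0]
    - [0, 0, 0]
  angular:
    - [0, 0, 0]
    - [0, 0, 0]
    - [0, 0, 0]
    - [0, 0, 0]
    - [0, 0, 0]
    - [0, 0, 0]
    - [0, 0, 0]
    - [0, 0, 0]
    - [0, 0, 0]
    - [0, 0, 0]
  fingers: [0, 0, 0, 0, 0, 0, 0, 0, 0, 0]

```text
time_s: 14.23
position: [0.4609, -0.1892, 0.1085]
orientation: [-180.0, -0.0, -10.9]
ft_force: [0.9, -0.4, -0.4]
width: 0.304
finger_force: 58.9
```

```bash
cat > m.py <<'E'
from h import *
from scipy.optimize import least_squares
print(monitor.state()['position'],monitor.state()['ft_force'],monitor.state()['orientation'])
for nm in('wrist','scene'):
  im,d,w=snap(nm,nm+'_m.png');p=w;w=cloud(d,p)
  uv=np.stack(np.meshgrid(np.arange(640),np.arange(400)),-1).reshape(-1,2)
  Q=onplane(uv,p,.046).reshape(400,640,3)
  a=np.deg2rad(-11.1);e=np.array([np.cos(a),np.sin(a)]);nn=np.array([-e[1],e[0]])
  m=(w[...,2]>.042)&(w[...,2]<.050)&(np.hypot(w[...,0]-.534,w[...,1]+.2)<.13)
  P=w[m][:,:2]; s=P@e;t=P@nn
  print(nm,'rack edges along',np.percentile(s,[.2,99.8]).round(4),'across',np.percentile(t,[.5,99.5]).round(4))
  for z in np.arange(.05,.115,.01):
    m=(w[...,2]>z)&(w[...,2]<z+.01)&(np.hypot(w[...,0]-.46,w[...,1]+.187)<.022)
    V=w[m][:,:2]
    if len(V)<15: continue
    f=least_squares(lambda c:np.hypot(*(V-c).T)-.014,[.46,-.186],loss='soft_l1',f_scale=.001)
    print(nm,round(z,3),len(V),f.x.round(4),'s,t',(f.x@e).round(4),(f.x@nn).round(4))
  m=(w[...,2]>.0)&(w[...,2]<.115)&(np.hypot(w[...,0]-.534,w[...,1]+.2)<.05)
  c=w[(w[...,2]>.1)&(w[...,2]<.11)&(np.hypot(w[...,0]-.51,w[...,1]+.196)<.018)][:,:2]
  if len(c)>30:
    q=np.array(cv2.minAreaRect((c*1000).astype(np.float32))[0])/1000;print('cap3',q,'s,t',q@e,q@nn)
  if nm=='wrist':cv2.imwrite('pics/wm.png',im[:,:,::-1])
E
python3 m.py
```

```text
[ 0.46087666 -0.18916284  0.10850876] [ 0.90745765 -0.37886759 -0.35184725] [-1.79999514e+02 -4.66870507e-02 -1.09371385e+01]
wrist rack edges along [0.4622 0.6238] across [-0.1283 -0.0648]
wrist 0.06 177 [ 0.4599 -0.1878] s,t 0.4874 -0.0958
wrist 0.07 190 [ 0.4599 -0.188 ] s,t 0.4875 -0.096
wrist 0.08 275 [ 0.4603 -0.1884] s,t 0.4879 -0.0962
wrist 0.09 333 [ 0.4602 -0.1887] s,t 0.4879 -0.0965
wrist 0.1 373 [ 0.4601 -0.1889] s,t 0.4879 -0.0968
wrist 0.11 711 [ 0.4603 -0.1887] s,t 0.488 -0.0966
cap3 [ 0.50830707 -0.19808145] s,t 0.5369330273162298 -0.0965155988419116
scene rack edges along [0.4551 0.6703] across [-0.1254 -0.0592]
scene 0.06 30 [ 0.4605 -0.1871] s,t 0.4879 -0.095
scene 0.07 37 [ 0.4611 -0.1861] s,t 0.4883 -0.0938
scene 0.08 36 [ 0.4609 -0.1863] s,t 0.4881 -0.0941
scene 0.09 40 [ 0.4609 -0.1864] s,t 0.4882 -0.0942
scene 0.1 32 [ 0.4605 -0.1865] s,t 0.4878 -0.0944
scene 0.11 35 [ 0.4619 -0.185 ] s,t 0.4889 -0.0926
cap3 [ 0.51123242 -0.19341812] s,t 0.5389058622626434 -0.09137631234085668
```

The vial is within 1 mm of the hole axis. I'll lower it gently.

Emit:
drive_tool:
  translation:
    - [-0.02, 0, -0.3]
    - [0, 0, -0.25]
    - [0, 0, -0.2]
    - [0, 0, -0.2]
    - [0, 0, 0]
  angular:
    - [0, 0, 0]
    - [0, 0, 0]
    - [0, 0, 0]
    - [0, 0, 0]
    - [0, 0, 0]
  fingers: [0, 0, 0, 0, 0]

```text
time_s: 14.75
position: [0.4594, -0.1889, 0.0883]
orientation: [-180.0, 0.1, -11.0]
ft_force: [-0.2, -0.2, -0.9]
width: 0.301
finger_force: 58.9
```

Emit:
drive_tool:
  translation:
    - [0, 0, -0.25]
    - [0, 0, -0.25]
    - [0, 0, -0.25]
    - [0, 0, -0.25]
    - [0, 0, -0.25]
    - [0, 0, -0.1]
    - [0, 0, 0]
    - [0, 0, 0]
  angular:
    - [0, 0, 0]
    - [0, 0, 0]
    - [0, 0, 0]
    - [0, 0, 0]
    - [0, 0, 0]
    - [0, 0, 0]
    - [0, 0, 0]
    - [0, 0, 0]
  fingers: [0, 0, 0, 0, 0, 0, 0, 0]

```text
time_s: 15.42
position: [0.46, -0.1891, 0.0622]
orientation: [-180.0, 0.0, -11.0]
ft_force: [0.4, -0.8, -0.3]
width: 0.306
finger_force: 58.9
```

Emit:
drive_tool:
  translation:
    - [0, 0, -0.1]
    - [0, 0, -0.05]
    - [0, 0, 0]
    - [0, 0, 0]
  angular:
    - [0, 0, 0]
    - [0, 0, 0]
    - [0, 0, 0]
    - [0, 0, 0]
  fingers: [0, 0, 0, 0]

```text
time_s: 15.75
position: [0.4601, -0.1891, 0.0594]
orientation: [-180.0, -0.0, -11.0]
ft_force: [0.5, 0.1, -0.7]
width: 0.302
finger_force: 59.0
```

Emit:
drive_tool:
  translation:
    - [0, 0, -0.05]
    - [0, 0, -0.05]
    - [0, 0, 0]
    - [0, 0, 0]
  angular:
    - [0, 0, 0]
    - [0, 0, 0]
    - [0, 0, 0]
    - [0, 0, 0]
  fingers: [0, 0, 0, 0]

```text
time_s: 16.08
position: [0.4606, -0.1892, 0.059]
orientation: [180.0, -0.1, -10.9]
ft_force: [-2.4, 1.7, 11.6]
width: 0.3
finger_force: 60.3
```

The vial touched the floor at the expected height. Releasing.

Emit:
drive_tool:
  translation:
    - [0, 0, 0]
    - [0, 0, 0]
    - [0, 0, 0]
    - [0, 0, 0]
    - [0, 0, 0]
    - [0, 0, 0.4]
    - [0, 0, 0.8]
    - [0, 0, 1]
    - [0, 0, 1]
    - [0, 0, 1]
  angular:
    - [0, 0, 0]
    - [0, 0, 0]
    - [0, 0, 0]
    - [0, 0, 0]
    - [0, 0, 0]
    - [0, 0, 0]
    - [0, 0, 0]
    - [0, 0, 0]
    - [0, 0, 0]
    - [0, 0, 0]
  fingers: [0.4, 0.6, 0.8, 1, 1, 1, 1, 1, 1, 1]

```text
time_s: 16.92
position: [0.4598, -0.1891, 0.1425]
orientation: [-180.0, 0.0, -11.0]
ft_force: [0.8, -0.3, -0.1]
width: 1.0
finger_force: 0.0
```

Emit:
drive_tool:
  translation:
    - [0, 0, 1]
    - [0, 0, 1]
    - [0, 0, 1]
    - [0, 0, 0]
    - [0, 0, 0]
    - [0, 0, 0]
  angular:
    - [0, 0, 0]
    - [0, 0, 0]
    - [0, 0, 0]
    - [0, 0, 0]
    - [0, 0, 0]
    - [0, 0, 0]
  fingers: [1, 1, 1, 1, 1, 1]

```text
time_s: 17.42
position: [0.4594, -0.1889, 0.201]
orientation: [-180.0, 0.1, -11.0]
ft_force: [-0.3, -0.3, -0.3]
width: 1.0
finger_force: 0.0
```

Run:
```python
from h import *
print(monitor.state()['position'],monitor.state()['width'])
for n in('scene','wrist'):
    im,d,p=snap(n,n+'_end.png');W=cloud(d,p)
    for c in((.461,-.187),(.51,-.195),(.559,-.204),(.6075,-.2138)):
        m=(W[...,2]>.098)&(W[...,2]<.112)&(np.hypot(W[...,0]-c[0],W[...,1]-c[1])<.02)
        if m.sum()>20: print(n,c,m.sum(),np.percentile(W[m][:,2],90).round(4),np.round(cv2.minAreaRect((W[m][:,:2]*1000).astype(np.float32))[0],1))
    if n=='scene':cv2.imwrite('pics/s_end.png',cv2.resize(im[80:280,180:480],None,fx=2.5,fy=2.5)[:,:,::-1])
```

```text
[ 0.45940323 -0.18890965  0.20095073] 1.0003897451976937
scene (0.461, -0.187) 60 0.1066 [ 463.1 -183.4]
scene (0.51, -0.195) 62 0.1061 [ 511.2 -193.8]
scene (0.559, -0.204) 72 0.1069 [ 559.3 -203.8]
scene (0.6075, -0.2138) 72 0.1062 [ 608.5 -212.6]
wrist (0.461, -0.187) 677 0.1061 [ 460.4 -187.9]
wrist (0.51, -0.195) 737 0.1062 [ 508. -198.]
wrist (0.559, -0.204) 929 0.1063 [ 557.1 -207.3]
wrist (0.6075, -0.2138) 273 0.1061 [ 597.2 -215.5]
```

View pics/s_end.png

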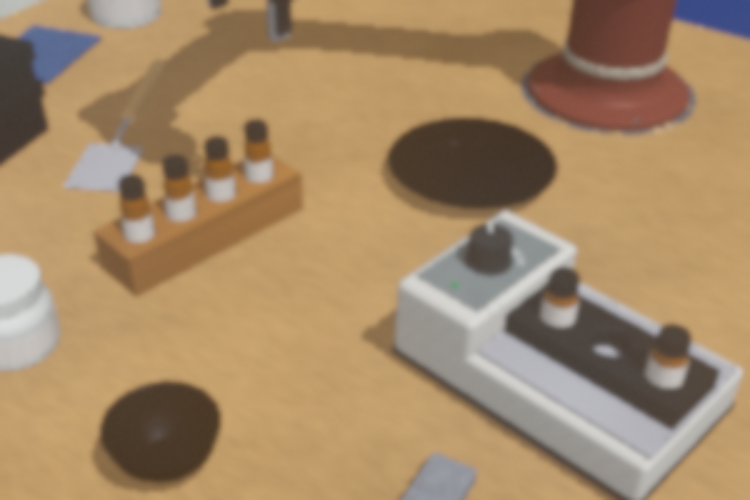

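The vial stands in the rack (crop (257,150)), level with its three neighbours and in line with them; everything else is in place. Handing in.

```bash
python3 -c "
from workcell import order
print(order.finish_job())"
```

```text
the job is handed in; nothing more can be done
None
```

The stirrer dial is clicked off, the tall vial stands on the floor of the rack's free hole, the other vials and loose objects look undisturbed in the last picture, and the job is handed in (no verdict was returned).

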